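# Find the thread hand and take the cap off the filling head

## Task

Unscrew the blue cap from the filling head that is to be cleaned: nobody knows whether this outlet has a right-hand or a left-hand thread, so try the cap one way, and if it will not turn, the other way, until it comes free. Lift it off, carry it over the green parts tray and finish there still holding it level and still in the gripper, up clear of the tray, without putting it down or letting go. Leave the scraper, the jar and the tin where they are.

Things in the scene. Friction and masses are not known exactly. Their poses are not given: they have to be found in the camera images.
- cap_bar (a point): Centre of the white bar handle on top of the blue plastic cap (loose, about 150 g). The bar is 50 mm long along this point's x axis, 14 mm wide along its y and 28 mm tall (14 mm above and below this point); z is up. It stands on the flat roof of the round cap, 62 mm in diameter and 32 mm tall without the bar; the cap's rim is 46 mm below this point.
- cap: The cap; origin on its axis at the rim. Starts shut on the outlet. Its coarse quick thread is hidden: in the loosening direction it turns easily, at constant height, and comes straight up once turned 60 to 100 degrees from shut (75 is safe), before that it can rise only 2 to 5 mm. The other way a hard stop comes within 8 degrees. Which way loosens, seen from above, differs from run to run.
- outlet (a point): Foot of the capped outlet, on its axis, on the flat top of the filling head, 45 mm above the table. Its threaded spigot stands 26 mm up from here inside the cap (the shut cap's rim rests on the head), so the cap is clear of it once raised more than 26 mm.
- head: The filling head, a fixed aluminium block 100 x 190 x 45 mm (its x, y, z); origin at the centre of its underside. The capped outlet is 45 mm from the centre along its -y. A second outlet 45 mm along +y has a fixed dark steel blank plug, 60 mm in diameter and 30 mm tall, no part of the job. Two steel pipe stubs stick out 30 mm from its +x side.
- tray: The green parts tray; origin at the centre of its underside.
- tray_mid (a point): Middle of the inner floor of the green parts tray, an open fixed plastic box 150 x 150 mm and 30 mm tall; this point is 4 mm above the table.
- scraper_grip (a point): Bystander: handle of a steel scraper 200 mm long lying on the table along its x axis.
- jar_mid (a point): Bystander: middle of an upright amber jar, 60 mm in diameter, 90 mm tall.
- tin_mid (a point): Bystander: middle of an upright tin, 54 mm in diameter, 60 mm tall.
There are look-alikes about, which are no part of the job. Of the things that look like the tray, take the one that is farthest to the robot's right at the start.

How it is judged:
On the way:
1. the cap is unscrewed and lifted off the outlet in the fingers (z of cap_bar in the frame of outlet above 0.075 m and contact force between the fingers and cap above 1 N), for 0.1 s.
At the end, for the whole second after the job is handed in: The cap is held between the fingers over the tray: bar centre within 60 mm of the tray's middle seen from above and at least 90 mm above its floor (rim well clear of the tray's walls), within 17 degrees of level, still (under 30 mm/s), and not touching the tray (horizontal distance between cap_bar and tray_mid below 0.06 m and z of cap_bar in the frame of tray_mid above 0.09 m and angle between cap_bar's own z axis and vertical below 0.3 rad and contact force between the fingers and cap above 1 N and contact force between cap and tray below 0.1 N and linear speed of cap below 0.03 m/s); the arm keeps its last pose, push and grip.
It fails at once if the scraper is pushed more than 30 mm away or knocked over (distance of scraper_grip from where it was at the start of the episode above 0.03 m or angle between scraper_grip's own z axis and vertical above 0.5 rad).
It fails at once if the jar is pushed more than 30 mm away or knocked over (distance of jar_mid from where it was at the start of the episode above 0.03 m or angle between jar_mid's own z axis and vertical above 0.5 rad).
It fails at once if the tin is pushed more than 30 mm away or knocked over (distance of tin_mid from where it was at the start of the episode above 0.03 m or angle between tin_mid's own z axis and vertical above 0.5 rad).
It also fails if it takes over 42 s, if anything falls off the work surface, if the arm or the gripper's body presses on something with over 40 N, if the wrist force passes 120 N, or if a joint passes its speed limit or range.

## Robot

A 6-joint arm with a two-finger parallel gripper is mounted at the origin on the work surface. World frame = base frame: x ahead of the robot, y to its left, z up, the work surface at z = 0. Lengths are in m, angles in rad, forces in N, time in s.
With the tool pointing down it reaches from about 0.325 to 0.775 m from the base axis. Payload 9.3 kg.
Tool frame: the origin (TCP) lies on the centre line of the jaws, within the pads' length; the fingertips stand bot.finger_overhang ahead of it and the grasp point (between the pads) lies 3 mm ahead of it (bot.finger_overhang is the distance from the TCP to the fingertips, in m); z points along the fingers, y is the line along which they close (so a half turn about z gives the same grasp; the last joint's range is limited). The gripper opens to 85 mm and grips with 20 to 120 N. Pads are 22 mm wide; open, the fingers measure 114 mm over their backs; the gripper's body (76 mm by 85 mm) begins 54 mm behind the grasp point. The pads swing forward as they close: fully open they stand 13 mm farther back than shut.
Start: joints at [1.192, 0.259, 0.021, 1.334, 0, 1.418], TCP at [0.123, 0.536, 0.253] pointing down, gripper open.
Joint ranges: [-3.04, 3.04], [-0.91, 1.82], [-1.04, 1.36], [-1.92, 1.95], [-1.52, 1.45], [-3.14, 3.14]. Speed limits (rad/s): [2.22, 2.22, 2.79, 3.14, 3.14, 3.14].

## Interface

Orientations are given as [roll, pitch, yaw] about the fixed x, y, z axes, in that order (R = Rz(yaw) Ry(pitch) Rx(roll)).
In Python, from bench import bot gives the robot as it stands.
- The arm moves only by the tool carry_out, never from a script. Its arguments are lists of equal length, an entry for each row: "linear": the shift along the tool's x, y, z in cm, a list of three; "delta_rot": the turn, a rotation vector about the tool's x, y, z in rad, a list of three; "claw": the finger opening in cm, from 0 to 8.54. A call has 1 to 12 rows; each row shifts and turns the commanded pose from where the row before left it, along the tool's axes as they then stand; what a row does not reach is not made up. A row lasts 1/12 s, in which the tool goes at most 41.7 mm and 7.16 degrees, less where a joint would pass 70% of its speed; a pose out of reach is approached as far as the arm can. A call with a gripper value outside its range is refused whole. The fingers move at their own pace and stop on an object; "newtons" is the grip in N (left out, the last holds). Time passes only in rows, so rows that do not move let the fingers close. It gives the time, the measured TCP pose, the force, the opening and the grip force at its end, in the units of the state.
- bot.get_state(): the state, without advancing time (a new reading comes with each control period).
- bot.grab_frame(name): name is "side" or "top"; returns a dict with "img" (400x640x3 uint8, red, green, blue), "fov_y" (degrees; the focal length in pixels is half the picture's height over the tangent of half this angle, whatever the lens; pixels are square), "cx", "cy" (the principal point, pixels), "T" (4x4, takes a point from camera to world coordinates). Camera axes: x right, y down, z forward; pixel columns grow to the right and rows downward; lengths in m; the calibration is good to about 2 mm. A picture is of the moment at which its call begins. There is no depth.
- bot.finish_job(): hands the job in; it is judged then, once.
The state is a dict: "time": time; "qpos": joint angles; "qd": joint speeds; "joint_efforts": joint torques, N m; "ee_pos": TCP position; "eef_rot": TCP orientation; "contact_force": force on the tool from outside, world axes, zero at the start; "ft_torque": the same for the moment, N m; "grip_width": finger opening in m; "grip_force": force on a finger pad.
Only numpy, scipy, OpenCV 4.12 (cv2) and the standard library are available. Lean on these libraries where they do the work, as an engineer would, in place of code of your own. Each camera call takes 0.05 s, during which the arm holds its last target. There are 200 camera calls.

## Working session

There is one attempt and no reset: what is moved stays moved. The work goes in short steps, Python scripts to look and compute and a tool call to move; the robot and the scene stay as the last step left them, time stands still between calls to the robot, and variables do not carry over. Pictures are saved under pics/ and viewed, at most 10 in all, crops included, and the job is handed in when it is done.

Besides the shell and the picture viewer there is one more tool, called after "Emit:" as name(argument=value, ...) on one line, values as JSON. carry_out: Moves the arm, as the interface text tells. Its arguments: {"type":"object","properties":{"linear":{"type":"array","items":{"type":"array","items":{"type":"number"}}},"delta_rot":{"type":"array","items":{"type":"array","items":{"type":"number"}}},"claw":{"type":"array","items":{"type":"number"}},"newtons":{"type":"number"}},"required":["linear","delta_rot","claw"]}

```bash
mkdir -p pics
cat > h.py <<'E'
import numpy as np,cv2
from bench import bot
def ray(f,u,v):
    F=200/np.tan(np.radians(f["fov_y"])/2);T=np.array(f["T"])
    return T[:3,3],T[:3,:3]@np.array([(u-f["cx"])/F,(v-f["cy"])/F,1])
def atz(f,u,v,z):
    o,d=ray(f,u,v);return o+d*(z-o[2])/d[2]
def proj(f,p):
    F=200/np.tan(np.radians(f["fov_y"])/2);T=np.array(f["T"])
    c=T[:3,:3].T@(np.array(p)-T[:3,3]);return c[:2]/c[2]*F+[f["cx"],f["cy"]]
E
python3 - <<'E'
from h import *
import pickle
for n in("top","side"):
    f=bot.grab_frame(n);pickle.dump(f,open(n+".pkl","wb"))
    cv2.imwrite(f"pics/{n}0.png",f["img"][:,:,::-1]);print(n,f["fov_y"],f["cx"],f["cy"],np.round(f["T"],3).tolist())
print(bot.get_state(),bot.finger_overhang)
E
```

```text
top 50.99865436798247 315.1244397610381 198.61922915269957 [[-0.027, -0.981, 0.191, 0.288], [-1.0, 0.024, -0.017, 0.2], [0.013, -0.192, -0.981, 1.294], [0.0, 0.0, 0.0, 1.0]]
side 52.00098904055042 315.57008553534325 195.83359557879632 [[0.901, -0.25, 0.354, 0.103], [-0.433, -0.532, 0.727, -0.687], [0.007, -0.809, -0.588, 0.78], [0.0, 0.0, 0.0, 1.0]]
{'time': 0.1, 'qpos': array([1.19240848e+00, 2.59135414e-01, 2.08466214e-02, 1.33374379e+00,
       1.36764411e-05, 1.41819209e+00]), 'qd': array([-0.00234345,  0.00026425,  0.0014694 ,  0.00066903, -0.00079904,
       -0.0007695 ]), 'joint_efforts': array([ 5.63993817e-03, -5.56694198e+01,  3.45068228e+01,  1.17245974e-02,
       -1.45096201e-04,  2.91574474e-05]), 'ee_pos': array([0.12304314, 0.53581682, 0.25273042]), 'eef_rot': array([-3.14037285e+00, -2.01443389e-04,  2.91580891e+00]), 'contact_force': array([ 0.29238487, -0.2697478 , -0.25584987]), 'ft_torque': array([-0.00897667, -0.01431183,  0.01087266]), 'grip_force': 0.0, 'grip_width': 0.08561344108852639} 0.022
```

View pics/top0.png

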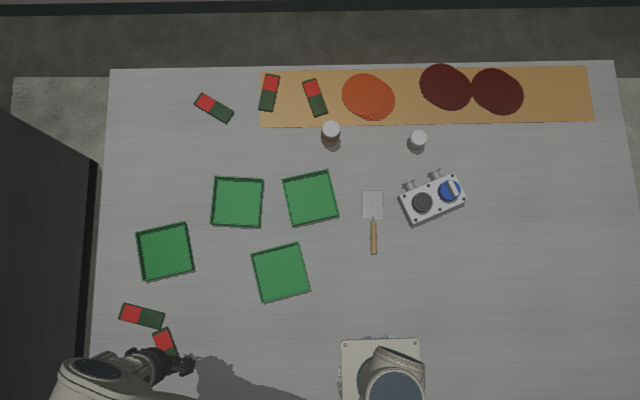

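View pics/side0.png

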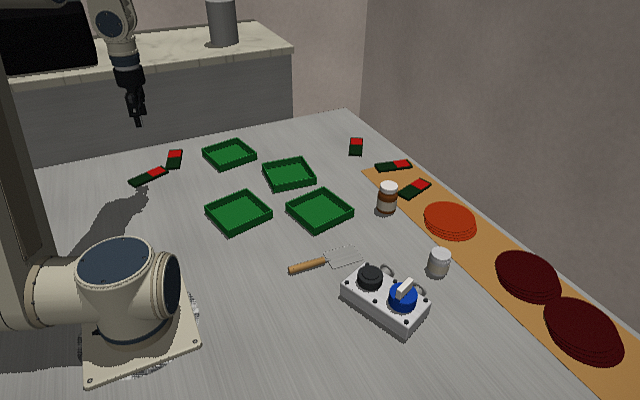

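Top view: four trays at (237,202), (311,198), (165,252) and (281,273). The farthest right, i.e. most -y, is (311,198). The only blue cap is at (450,188), on the head next to the dark plug at (422,202). The scraper is at (373,220), the jar at (331,132) and the tin at (418,140). I'll crop both cap views to check.

Run:
```python
from h import *
import pickle
t=pickle.load(open("top.pkl","rb"));s=pickle.load(open("side.pkl","rb"))
a=cv2.resize(t["img"][165:230,390:475],None,fx=6,fy=6,interpolation=cv2.INTER_CUBIC)[:390,:400]
a=cv2.resize(t["img"][165:230,395:475],(400,325),interpolation=cv2.INTER_CUBIC)
b=cv2.resize(s["img"][265:330,360:440],(400,325),interpolation=cv2.INTER_CUBIC)
cv2.imwrite("pics/crop1.png",np.hstack([a,b])[:,:,::-1])
for u,v in((311,198),(281,273),(237,202)):print("tray",atz(t,u,v,.015).round(3))
print("jar",atz(t,331,127,.09).round(3),"tin",atz(t,418,137,.06).round(3),"scraper",atz(t,373,190,0).round(3),atz(t,374,254,0.01).round(3))
```

```text
tray [0.539 0.19  0.015]
tray [0.312 0.286 0.015]
tray [0.532 0.419 0.015]
jar [0.742 0.124 0.09 ] tin [ 0.715 -0.146  0.06 ] scraper [ 0.563 -0.007  0.   ] [0.362 0.002 0.01 ]
```

View pics/crop1.png

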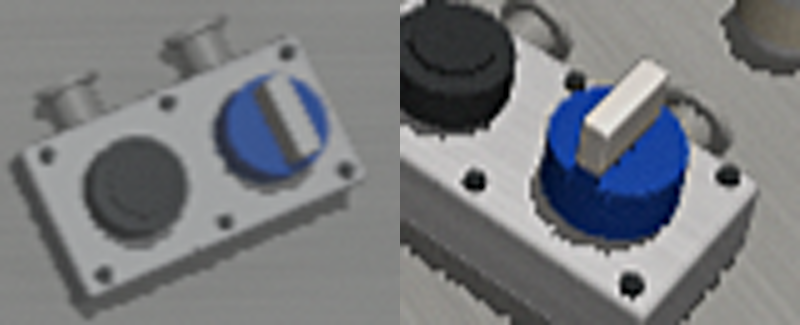

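Run:
```python
from h import *
import pickle
from scipy.optimize import least_squares
t=pickle.load(open("top.pkl","rb"));s=pickle.load(open("side.pkl","rb"))
S=[(582,122),(645,58),(669,70),(607,136)]
P=[atz(s,360+(u-400+2)/5-.5,265+(v+2)/5-.5,.105) for u,v in S]
print(np.round(P,4)); c=np.mean(P,0); d=(P[1]-P[0]+P[2]-P[3])/2
print("side bar",c.round(4),np.degrees(np.arctan2(d[1],d[0])),np.linalg.norm(d))
# blue-disc roof + white bar: fit by head corners and cap in top; roof centre from blue|white mask
# overlay model
def box(c,yaw):
    R=np.array([[np.cos(yaw),-np.sin(yaw)],[np.sin(yaw),np.cos(yaw)]])
    return [[*(np.array(c[:2])+R@[x,y]),z] for z in(.077,.105) for x,y in((-.025,-.007),(.025,-.007),(.025,.007),(-.025,.007))]
yaw=np.arctan2(d[1],d[0])
ims=[]
for f,(x0,y0) in((t,(395,165)),(s,(360,265))):
    im=cv2.resize(f["img"][y0:y0+65,x0:x0+80],(400,325),interpolation=cv2.INTER_CUBIC)[:,:,::-1].copy()
    Q=lambda pts:np.array([((proj(f,p)-[x0,y0]+.5)*5).round() for p in pts]).astype(np.int32)
    q=Q(box(c,yaw)); cv2.polylines(im,[q[4:]],True,(0,0,255));cv2.polylines(im,[q[:4]],True,(0,255,0))
    an=np.linspace(0,6.28,40)
    for z in(.045,.077): cv2.polylines(im,[Q([[c[0]+.031*np.cos(a),c[1]+.031*np.sin(a),z] for a in an])],True,(0,255,255))
    ims.append(im)
cv2.imwrite("pics/ov1.png",np.hstack(ims))
```

```text
[[ 0.5187 -0.2313  0.105 ]
 [ 0.565  -0.2128  0.105 ]
 [ 0.5704 -0.2231  0.105 ]
 [ 0.5239 -0.2423  0.105 ]]
side bar [ 0.5445 -0.2274  0.105 ] 22.13833880376877 0.05010813236063161
```

View pics/ov1.png

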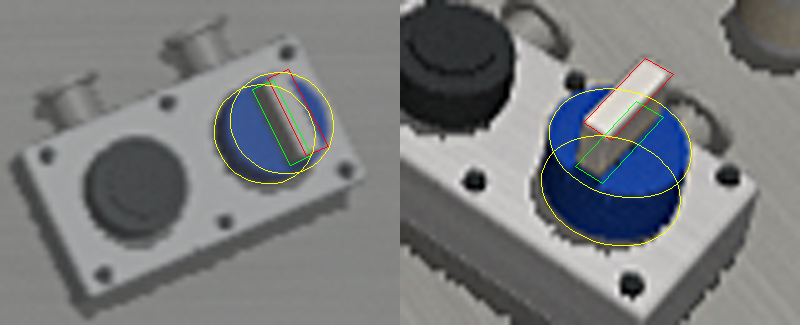

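The chosen cap bar is white, on the blue cap. It is centred at about (0.5435, -0.2265, 0.091) with yaw 22°; the overlay sits about 1 mm to the right. I'll approach at tool yaw 202°, which leaves wrist room both ways.

Emit:
carry_out(linear=[[0, 0, 0], [0, 0, 0], [0, 0, 0], [0, 0, 0], [0, 0, 0], [0, 0, 0], [-0.34, -2.88, 0], [-0.34, -2.88, 0], [-0.34, -2.88, 0], [-0.34, -2.88, 0], [-0.34, -2.88, 0], [-0.34, -2.88, 0]], delta_rot=[[0, 0, -0.102], [0, 0, -0.102], [0, 0, -0.102], [0, 0, -0.102], [0, 0, -0.102], [0, 0, -0.102], [0, 0, 0], [0, 0, 0], [0, 0, 0], [0, 0, 0], [0, 0, 0], [0, 0, 0]], claw=[8.5, 8.5, 8.5, 8.5, 8.5, 8.5, 8.5, 8.5, 8.5, 8.5, 8.5, 8.5])

```text
time: 1.1
ee_pos: [0.2073, 0.3823, 0.253]
eef_rot: [-3.141, -0.0, -2.755]
contact_force: [1.2, -0.7, -0.1]
grip_width: 0.0853
grip_force: 0.0
```

Emit:
carry_out(linear=[[-0.34, -2.88, 0], [-0.34, -2.88, 0], [-0.34, -2.88, 0], [-0.34, -2.88, 0], [-0.34, -2.88, 0], [-0.34, -2.88, 0], [-0.34, -2.88, 0], [-0.34, -2.88, 0], [-0.34, -2.88, 0], [-0.34, -2.88, 0], [-0.34, -2.88, 0], [-0.34, -2.88, 0]], delta_rot=[[0, 0, 0], [0, 0, 0], [0, 0, 0], [0, 0, 0], [0, 0, 0], [0, 0, 0], [0, 0, 0], [0, 0, 0], [0, 0, 0], [0, 0, 0], [0, 0, 0], [0, 0, 0]], claw=[8.5, 8.5, 8.5, 8.5, 8.5, 8.5, 8.5, 8.5, 8.5, 8.5, 8.5, 8.5])

```text
time: 2.1
ee_pos: [0.3753, 0.0774, 0.2532]
eef_rot: [3.142, -0.0, -2.756]
contact_force: [-0.1, 1.0, 0.2]
grip_width: 0.0847
grip_force: 0.0
```

Emit:
carry_out(linear=[[-0.34, -2.88, 0], [-0.34, -2.88, 0], [-0.34, -2.88, 0], [-0.34, -2.88, 0], [-0.34, -2.88, 0], [-0.34, -2.88, 0], [-0.34, -2.88, 0], [-0.34, -2.88, 0], [-0.34, -2.88, 0], [-0.34, -2.88, 0], [-0.34, -2.88, 0], [-0.34, -2.88, 0]], delta_rot=[[0, 0, 0], [0, 0, 0], [0, 0, 0], [0, 0, 0], [0, 0, 0], [0, 0, 0], [0, 0, 0], [0, 0, 0], [0, 0, 0], [0, 0, 0], [0, 0, 0], [0, 0, 0]], claw=[6, 6, 6, 6, 6, 6, 6, 6, 6, 6, 5, 5])

```text
time: 3.1
ee_pos: [0.5434, -0.2273, 0.2528]
eef_rot: [3.141, -0.0, -2.756]
contact_force: [-0.1, 0.6, 0.5]
grip_width: 0.0498
grip_force: 0.0
```

Emit:
carry_out(linear=[[0, 0, 2], [0, 0, 2], [0, 0, 2], [0, 0, 2], [0, 0, 2], [0, 0, 1.5], [0, 0, 1], [0, 0, 1], [0, 0, 0.7], [0, 0, 0.5], [0, 0, 0.2], [0, 0, 0]], delta_rot=[[0, 0, 0], [0, 0, 0], [0, 0, 0], [0, 0, 0], [0, 0, 0], [0, 0, 0], [0, 0, 0], [0, 0, 0], [0, 0, 0], [0, 0, 0], [0, 0, 0], [0, 0, 0]], claw=[5, 5, 5, 5, 5, 5, 5, 5, 5, 5, 5, 5])

```text
time: 4.1
ee_pos: [0.5431, -0.2259, 0.1042]
eef_rot: [-3.142, 0.0, -2.755]
contact_force: [-0.6, 0.3, -0.3]
grip_width: 0.05
grip_force: 0.0
```

Run:
```python
from h import *
s=bot.grab_frame("side");t=bot.grab_frame("top")
a=cv2.resize(t["img"][150:230,395:475],(400,400),interpolation=cv2.INTER_CUBIC)
b=cv2.resize(s["img"][235:315,360:440],(400,400),interpolation=cv2.INTER_CUBIC)
cv2.imwrite("pics/pre.png",np.hstack([a,b])[:,:,::-1]);print(bot.get_state()["contact_force"])
```

```text
[ 0.06838817 -0.40814673 -0.02445078]
```

View pics/pre.png

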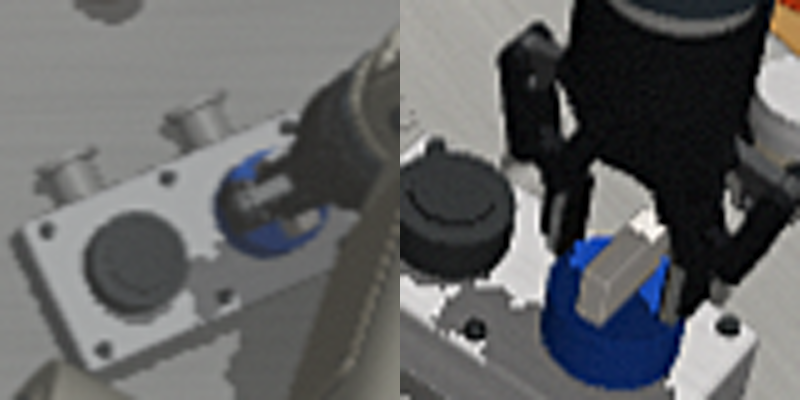

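The fingers straddle the bar (side crop at about (625,270)), with the tips just above the roof. I'll close now.

Emit:
carry_out(linear=[[0, 0, 0], [0, 0, 0], [0, 0, 0], [0, 0, 0], [0, 0, 0], [0, 0, 0], [0, 0, 0], [0, 0, 0], [0, 0, 0], [0, 0, 0]], delta_rot=[[0, 0, 0], [0, 0, 0], [0, 0, 0], [0, 0, 0], [0, 0, 0], [0, 0, 0], [0, 0, 0], [0, 0, 0], [0, 0, 0], [0, 0, 0]], claw=[3, 2, 1, 0.8, 0.8, 0.8, 0.8, 0.8, 0.8, 0.8], newtons=60)

```text
time: 5.03
ee_pos: [0.5433, -0.226, 0.1048]
eef_rot: [-3.141, 0.001, -2.755]
contact_force: [-0.7, 0.4, 5.9]
grip_width: 0.0126
grip_force: 59.4
```

```bash
python3 -c "
from bench import bot
s=bot.get_state();print(s['ee_pos'],s['eef_rot'],s['contact_force'],s['ft_torque'],s['grip_width'],s['grip_force'])"
```

```text
[ 0.54333987 -0.22603825  0.10484827] [-3.14075802e+00  6.78570881e-04 -2.75539277e+00] [-0.71104707  0.35469409  5.94677636] [ 0.05809805  0.11474075 -0.02267062] 0.012604416861035736 59.422606229782104
```

Gripped. I'll raise it 0.5 mm and try about 12° clockwise (seen from above), slowly.

Emit:
carry_out(linear=[[0, 0, -0.05], [0, 0, 0], [0, 0, 0], [0, 0, 0], [0, 0, 0], [0, 0, 0], [0, 0, 0]], delta_rot=[[0, 0, 0], [0, 0, 0.04], [0, 0, 0.04], [0, 0, 0.04], [0, 0, 0.04], [0, 0, 0.04], [0, 0, 0]], claw=[0.8, 0.8, 0.8, 0.8, 0.8, 0.8, 0.8])

```text
time: 5.62
ee_pos: [0.5431, -0.2259, 0.1049]
eef_rot: [-3.141, 0.0, -2.957]
contact_force: [-0.2, 0.4, 2.8]
grip_width: 0.0126
grip_force: 59.1
```

```bash
python3 -c "
from bench import bot
s=bot.get_state();print(s['ee_pos'],s['eef_rot'],s['contact_force'],s['ft_torque'],s['grip_width'],s['grip_force'])"
```

```text
[ 0.5431063  -0.22594017  0.10485306] [-3.14147216e+00  8.43617979e-05 -2.95719535e+00] [-0.20798948  0.41177356  2.77913437] [ 0.02571539 -0.04069406 -0.07454936] 0.012646518969176531 59.06857252120972
```

It turned 11.6° with almost no torque, past where the stop could be, so clockwise loosens. I'll continue to about 80°.

Emit:
carry_out(linear=[[0, 0, 0], [0, 0, 0], [0, 0, 0], [0, 0, 0], [0, 0, 0], [0, 0, 0], [0, 0, 0], [0, 0, 0], [0, 0, 0], [0, 0, 0], [0, 0, 0], [0, 0, 0]], delta_rot=[[0, 0, 0.11], [0, 0, 0.11], [0, 0, 0.11], [0, 0, 0.11], [0, 0, 0.11], [0, 0, 0.11], [0, 0, 0.11], [0, 0, 0.11], [0, 0, 0.11], [0, 0, 0.11], [0, 0, 0.1], [0, 0, 0]], claw=[0.8, 0.8, 0.8, 0.8, 0.8, 0.8, 0.8, 0.8, 0.8, 0.8, 0.8, 0.8])

```text
time: 6.62
ee_pos: [0.5431, -0.2259, 0.1048]
eef_rot: [3.142, 0.0, 2.125]
contact_force: [0.5, 1.6, 3.2]
grip_width: 0.0127
grip_force: 59.1
```

Emit:
carry_out(linear=[[0, 0, -0.2], [0, 0, -0.2], [0, 0, -0.2], [0, 0, -0.2], [0, 0, 0]], delta_rot=[[0, 0, 0], [0, 0, 0], [0, 0, 0], [0, 0, 0], [0, 0, 0]], claw=[0.8, 0.8, 0.8, 0.8, 0.8])

```text
time: 7.03
ee_pos: [0.5432, -0.226, 0.1132]
eef_rot: [3.141, 0.0, 2.129]
contact_force: [1.4, 0.2, -1.2]
grip_width: 0.0128
grip_force: 58.7
```

```bash
python3 -c "
from bench import bot
s=bot.get_state();print(s['ee_pos'],s['eef_rot'],s['contact_force'],s['ft_torque'],s['grip_width'],s['grip_force'])"
```

```text
[ 0.54318369 -0.22596372  0.11317969] [3.14139531e+00 3.68281252e-04 2.12892449e+00] [ 1.37432687  0.20494824 -1.20784564] [-0.01486911  0.01936717  0.03221117] 0.012770621970957123 58.673474192619324
```

It rose 8 mm with only the cap's weight on the wrist, so it is free. I'll lift it and check.

Emit:
carry_out(linear=[[0, 0, -0.5], [0, 0, -1], [0, 0, -1.2], [0, 0, -1.5], [0, 0, -1.5], [0, 0, -1.5], [0, 0, -1.5], [0, 0, -1.2], [0, 0, -0.7], [0, 0, -0.3], [0, 0, 0]], delta_rot=[[0, 0, 0], [0, 0, 0], [0, 0, 0], [0, 0, 0], [0, 0, 0], [0, 0, 0], [0, 0, 0], [0, 0, 0], [0, 0, 0], [0, 0, 0], [0, 0, 0]], claw=[0.8, 0.8, 0.8, 0.8, 0.8, 0.8, 0.8, 0.8, 0.8, 0.8, 0.8])

```text
time: 7.95
ee_pos: [0.5432, -0.226, 0.2226]
eef_rot: [3.141, 0.001, 2.128]
contact_force: [-0.4, 0.1, -2.3]
grip_width: 0.013
grip_force: 58.6
```

Run:
```python
from h import *
s=bot.grab_frame("side");cv2.imwrite("pics/lift.png",s["img"][:,:,::-1])
st=bot.get_state();p=st["ee_pos"];d=np.array([.539,.190,p[2]])-p
y=st["eef_rot"][2];R=np.array([[np.cos(y),np.sin(y),0],[np.sin(y),-np.cos(y),0],[0,0,-1]])
print(p,st["eef_rot"],R.T@d*100)
```

```text
[ 0.54304673 -0.22587923  0.22177467] [3.14154842e+00 1.31841638e-04 2.12787574e+00] [35.5139022  21.64444062  0.        ]
```

View pics/lift.png

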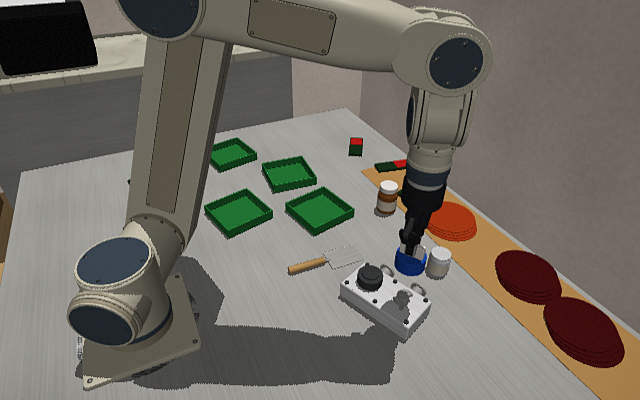

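The cap hangs level in the fingers at (410,262) and the bare spigot shows at (402,298). I'll carry it to the tray.

Emit:
carry_out(linear=[[0.8, 0.5, 0], [1.65, 1, 0], [1.65, 1, 0], [1.65, 1, 0], [1.65, 1, 0], [1.65, 1, 0], [1.65, 1, 0], [1.65, 1, 0], [1.65, 1, 0], [1.65, 1, 0], [1.65, 1, 0], [1.65, 1, 0]], delta_rot=[[0, 0, 0], [0, 0, 0], [0, 0, 0], [0, 0, 0], [0, 0, 0], [0, 0, 0], [0, 0, 0], [0, 0, 0], [0, 0, 0], [0, 0, 0], [0, 0, 0], [0, 0, 0]], claw=[0.8, 0.8, 0.8, 0.8, 0.8, 0.8, 0.8, 0.8, 0.8, 0.8, 0.8, 0.8])

```text
time: 9.0
ee_pos: [0.5398, -0.0027, 0.221]
eef_rot: [-3.141, -0.001, 2.128]
contact_force: [0.6, -0.7, -1.1]
grip_width: 0.0127
grip_force: 58.6
```

Emit:
carry_out(linear=[[1.65, 1, 0], [1.65, 1, 0], [1.65, 1, 0], [1.65, 1, 0], [1.65, 1, 0], [1.65, 1, 0], [1.65, 1, 0], [1.65, 1, 0], [1.65, 1, 0], [0.8, 0.5, 0], [0.8, 0.5, 0], [0, 0, 0]], delta_rot=[[0, 0, 0], [0, 0, 0], [0, 0, 0], [0, 0, 0], [0, 0, 0], [0, 0, 0], [0, 0, 0], [0, 0, 0], [0, 0, 0], [0, 0, 0], [0, 0, 0], [0, 0, 0]], claw=[0.8, 0.8, 0.8, 0.8, 0.8, 0.8, 0.8, 0.8, 0.8, 0.8, 0.8, 0.8])

```text
time: 10.0
ee_pos: [0.538, 0.1896, 0.2213]
eef_rot: [-3.141, -0.001, 2.129]
contact_force: [-0.0, 0.2, -0.4]
grip_width: 0.0127
grip_force: 58.6
```

Emit:
carry_out(linear=[[0, 0, 0], [0, 0, 0], [0, 0, 0], [0, 0, 0], [0, 0, 0], [0, 0, 0]], delta_rot=[[0, 0, 0], [0, 0, 0], [0, 0, 0], [0, 0, 0], [0, 0, 0], [0, 0, 0]], claw=[0.8, 0.8, 0.8, 0.8, 0.8, 0.8])

```text
time: 10.5
ee_pos: [0.5385, 0.1878, 0.2218]
eef_rot: [3.141, 0.0, 2.127]
contact_force: [1.1, 0.8, -1.2]
grip_width: 0.0124
grip_force: 58.6
```

Run:
```python
from h import *
s=bot.grab_frame("side");cv2.imwrite("pics/end.png",s["img"][:,:,::-1])
st=bot.get_state();print(st["ee_pos"],st["grip_force"])
```

```text
[0.53848562 0.18794004 0.22183542] 58.642873764038086
```

View pics/end.png

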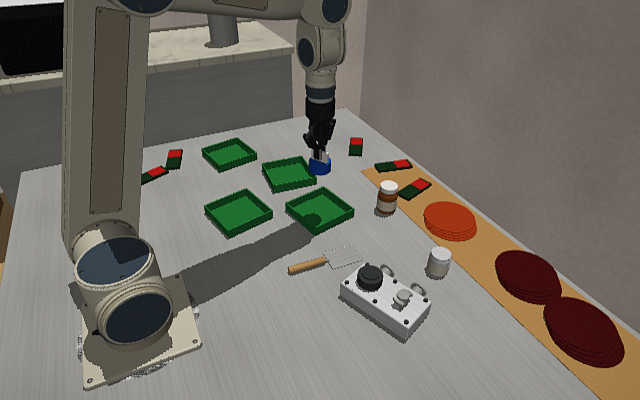

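The cap is held level at (320,163), above the right-most tray at (320,210). The scraper, jar and tin haven't moved, so I'm handing in.

```bash
python3 -c "
from bench import bot
print(bot.finish_job())"
```

```text
the job is handed in; nothing more can be done
None
```

The blue cap loosened clockwise seen from above; I lifted it off and handed the job in with it held level in the gripper, about 0.2 m above the floor of the right-most green tray, at 10.5 s of the 42 s allowed; no verdict came back.

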